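# Poke a stuck module up out of its test nest

### The arm

A 7-joint arm with a two-finger parallel gripper is mounted at the origin on the work surface. World frame = base frame: x ahead of the robot, y to its left, z up, the work surface at z = 0. Lengths are in m, angles in rad, forces in N, time in s.
With the tool pointing down it reaches from about 0.425 to 0.95 m from the base axis. Payload 4.7 kg.
Tool frame: the origin (TCP) lies on the centre line of the jaws, within the pads' length; the fingertips stand robot.nose_length ahead of it and the grasp point (between the pads) lies 8 mm behind it (robot.nose_length is the distance from the TCP to the fingertips, in m); z points along the fingers, x is the direction in which the jaws open and shut, and the axes are right-handed (so a half turn about z gives the same grasp; the last joint's range is limited). The gripper opens to 85 mm and grips with 20 to 120 N. Pads are 22 mm wide; open, the fingers measure 114 mm over their backs; the gripper's body (76 mm by 85 mm) begins 54 mm behind the grasp point. The pads swing forward as they close: fully open they stand 13 mm farther back than shut.
Start: joints at [1.099, 0.469, -0.049, 1.532, 0.024, 1.141, -0.082], TCP at [0.289, -0.61, 0.242] pointing down, gripper open.
Joint ranges: [-2.59, 2.59], [-0.33, 1.99], [-1.39, 1.29], [0.1, 2.45], [-1.04, 4.18], [0.21, 1.99], [-2.66, 2.66]. Speed limits (rad/s): [2.57, 2.57, 3.14, 3.14, 3.14, 3.14, 3.14].

### API

Orientations are given as [roll, pitch, yaw] about the fixed x, y, z axes, in that order (R = Rz(yaw) Ry(pitch) Rx(roll)).
In Python, from plant import robot gives the robot as it stands. Calls block until the motion is done:
- robot.goto(position, orientation): joint-space move of the TCP to a pose.
- robot.move_straight(position, vel=0.15, attitude=None, contact_N=None): straight line of the TCP; attitude=None keeps the orientation; vel is the mean speed in m/s. With contact_N (N) it stops when the force on the tool has changed by that much, and returns True; else False.
- robot.move_joints(angles): joint-space move.
- robot.grip(opening, strength=None): opening from 0.0 (shut) to 1.0 (fully open); strength is the grip in N (None keeps the last); returns when the fingers have stopped.
- robot.sleep(seconds).
- robot.inverse_kinematics(position, orientation): joint angles nearest the present ones, or None.
- robot.sense(): the state.
- robot.grab_frame(name): name is "side" or "top" or "wrist"; returns a dict with "image" (420x560x3 uint8, red, green, blue), "range_z" (420x560 float32, m along the optical axis (not along the pixel's ray), 0 where there is no reading), "fx", "fy", "cx", "cy" (pixels), "R" (3x3) and "t" (3): a world point X has camera coordinates R X + t. Camera axes: x right, y down, z forward; pixel columns grow to the right and rows downward; lengths in m; the calibration is good to about 2 mm. A picture is of the moment at which its call begins.
A pose or a line that the arm cannot do raises robot.IKError and nothing moves.
- robot.close_job(): hands the job in, once; it reports no verdict.
The state is a dict: "t": time; "joint_pos": joint angles; "joint_velocities": joint speeds; "effort": joint torques, N m; "tcp_pos": TCP position; "tcp_rot": TCP orientation; "wrist_force": force on the tool from outside, world axes, zero at the start; "torque": the same for the moment, N m; "opening": opening from 0.0 (shut) to 1.0 (fully open).
Only numpy, scipy, OpenCV 4.12 (cv2) and the standard library are available. Lean on these libraries where they do the work, as an engineer would, in place of code of your own. Each camera call takes 0.05 s, during which the arm holds its last target.

### The job

The metal module is stuck flush in the test nest: take the C-shaped push-out hook by its handle, reach under the nest, feel for the access hole in the floor and gently poke the module up through it until it stands about 10 mm proud of the nest, still sitting in its recess, so that it can be lifted out later. Do not force the pin against the nest and do not touch the module with the gripper. Then draw the hook out and stand it upright on the mat, well clear of the nest, leaving everything else where it is.

Things in the scene. Friction and masses are not known exactly. Their poses are not given: they have to be found in the camera images.
- nest: Test nest, a bolted-down grey and aluminium bridge, 70 mm along x, 124 along y, top 111 mm above the mat. Two cheeks 22 mm thick at y = +-40 to +-62 mm (feet to +-76, 6 mm high); between them an 80 mm wide tunnel along x, open at both ends, free from the mat up to 75 mm. Origin: its centre, on the mat (mat top is z = 3 mm); z up, its -x end faces the robot.
- nest_recess (a point): Centre of the nest's recess, at the level of its top face: a 37 mm square pocket, 24 mm deep, over a floor 12 mm thick (75 to 87 mm above the mat). The module sits in it.
- nest_under (a point): Point of the floor's flat, unyielding underside straight below the recess centre, 75 mm above the mat. The one access hole, a straight round through hole 14 mm wide, is eccentric: its centre lies 9 mm from this point, but in any direction around it, different each time. The direction is not reported nor visible from above: feel for the hole from below.
- module: The module: dark metal block with light ribs on top, 36 x 36 x 24 mm, 0.06 to 0.13 kg, flush in the recess. Spring contacts pinch it: it takes some 5 to 12 N to shift it, and it stays where it is left. Origin: centre of its underside, 87 mm above the nest's origin at the start; z up. (Two alike spare blocks lie in the blue tray.)
- hook: Push-out hook: C-shaped steel tool, 0.25 kg, standing free on its flat foot (x = -70 to +15 mm, 30 mm wide, 8 mm thick). A stem at x = -70 to -56 mm, 24 mm wide, joins the foot to an upper arm (x = -70 to +10 mm, 24 mm wide, 92 to 104 mm high). The C is open towards +x. Origin: underside of the foot, straight below pin and handle; z up.
- hook_pin (a point): Top end of the hook's upright pin: 8 mm diameter, round end, rising 26 mm from the foot to 34 mm above the origin; nothing but air for 58 mm between it and the arm above.
- hook_handle (a point): Middle of the hook's black handle, 20 x 20 mm square (sides along the hook's x and y) and 44 mm tall, on top of the arm straight above the pin, 104 to 148 mm above the origin; gripped from above.
- pack: Bystander: blue battery pack, box 40 x 72 x 20 mm. Origin: centre of its underside.
- meter: Bystander: grey handheld meter lying flat, 120 x 38 x 22 mm. Origin: centre of its underside.
- driver: Bystander: screwdriver lying flat along its x, 170 mm long.
- tape_roll: Bystander: cardboard-coloured roll lying flat, 72 mm across, 22 mm high. Origin: centre of its underside.
- jar: Bystander: small glass jar, 48 mm across, 60 mm tall. Origin: centre of its underside.
Not all that is in view belongs to the job. Several things have the shape of the module; the one meant has the colours described above. Leave any orange look-alike of the nest alone.

How it is judged:
By the outcome, as a careful person would: the job done as asked, in the order asked, and still so for the second after the job is handed in, with the robot touching nothing.
It also fails if it takes over 72 s, if anything falls off the work surface, if the arm or the gripper's body presses on something with over 40 N, if the wrist force passes 120 N, or if a joint passes its speed limit or range.

## Working session

There is one attempt and no reset: what is moved stays moved. The work goes in short steps, each a Python script; the robot and the scene stay as the last script left them, time stands still between calls to the robot, and variables do not carry over. Pictures are saved under pics/ and viewed, and the job is handed in when it is done.

```bash
ls; mkdir -p pics
python3 - <<'E'
from plant import robot
import cv2, numpy as np
s=robot.sense(); print({k:np.round(v,3) for k,v in s.items()}, robot.nose_length)
for n in ["side","top","wrist"]:
    f=robot.grab_frame(n); cv2.imwrite(f"pics/a_{n}.png",f["image"][:,:,::-1]); print(n,f["fx"],f["fy"],f["cx"],f["cy"],np.round(f["R"],4).tolist(),np.round(f["t"],4), -f["R"].T@f["t"])
    np.savez(f"a_{n}.npz",**f)
E
```

```text
pics
{'t': np.float64(0.0), 'joint_pos': array([ 1.099,  0.469, -0.049,  1.534,  0.024,  1.141, -0.082]), 'joint_velocities': array([ 0.   , -0.001, -0.001,  0.001,  0.002,  0.   , -0.001]), 'effort': array([-1.0000e-03, -5.1030e+01, -4.7000e-02, -2.3771e+01,  1.1000e-02,
        7.0000e-03, -0.0000e+00]), 'tcp_pos': array([ 0.289, -0.609,  0.241]), 'tcp_rot': array([ 3.142e+00,  2.000e-03, -1.128e+00]), 'wrist_force': array([ 0.188,  0.087, -0.668]), 'torque': array([ 0.024,  0.   , -0.006]), 'opening': np.float64(1.0)} 0.011
side 461.3607302904219 461.3607302904219 281.6191353565942 209.34395665098853 [[-0.9948, -0.0999, 0.0183], [-0.0651, 0.4886, -0.8701], [0.078, -0.8667, -0.4926]] [0.5898 0.1409 1.1718] [0.50456619 1.00569088 0.68906034]
top 539.9579712534015 539.9579712534015 272.1180331673791 206.8024834984111 [[-0.0233, -0.9997, 0.0047], [-0.9939, 0.0227, -0.1076], [0.1075, -0.0072, -0.9942]] [-0.0014  0.5908  1.3023] [ 0.44725195 -0.00551261  1.35827838]
wrist 290.4050999894124 290.4050999894124 278.8697589184678 207.39073127972333 [[0.4287, -0.9035, -0.0017], [-0.8598, -0.4085, 0.3063], [-0.2774, -0.1299, -0.9519]] [-0.6733 -0.0393  0.3807] [ 0.36043006 -0.57489869  0.37328784]
```

View pics/a_top.png

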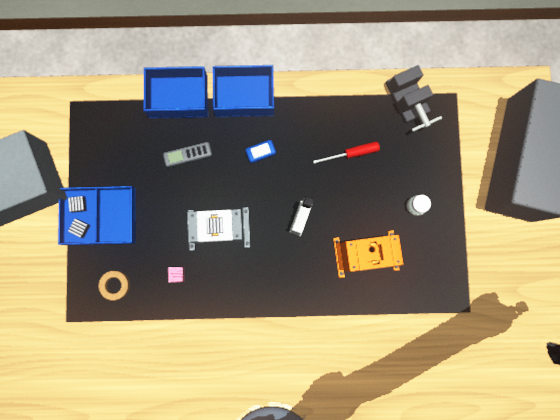

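View pics/a_side.png

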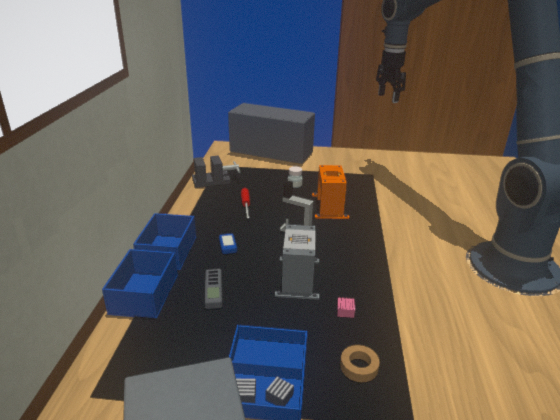

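Run:
```python
import cv2, numpy as np
a=cv2.imread("pics/a_top.png")[180:280,170:330]; a=np.clip(a.astype(float)*1.0,0,255)
a=(255*(a/255)**0.5).astype(np.uint8)
cv2.imwrite("pics/b_top.png",cv2.resize(a,None,fx=5,fy=5,interpolation=cv2.INTER_CUBIC))
a=cv2.imread("pics/a_side.png")[160:310,220:350]
a=(255*(a/255)**0.5).astype(np.uint8)
cv2.imwrite("pics/b_side.png",cv2.resize(a,None,fx=4,fy=4,interpolation=cv2.INTER_CUBIC))
```

```text
(no output)
```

View pics/b_top.png

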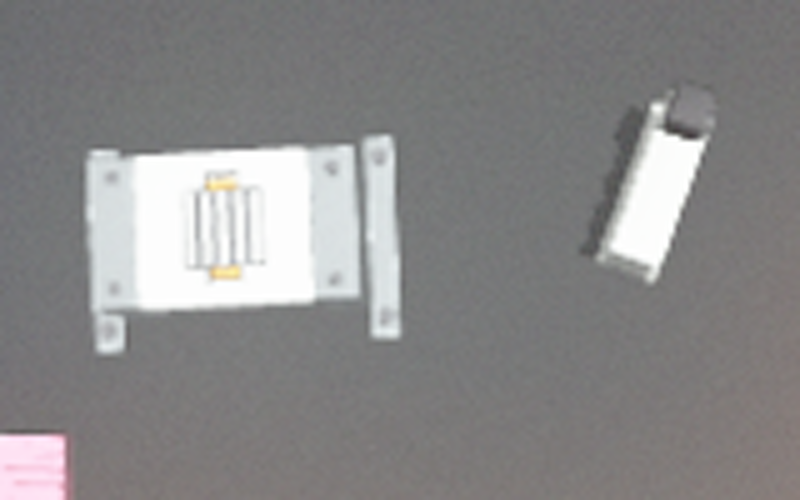

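View pics/b_side.png

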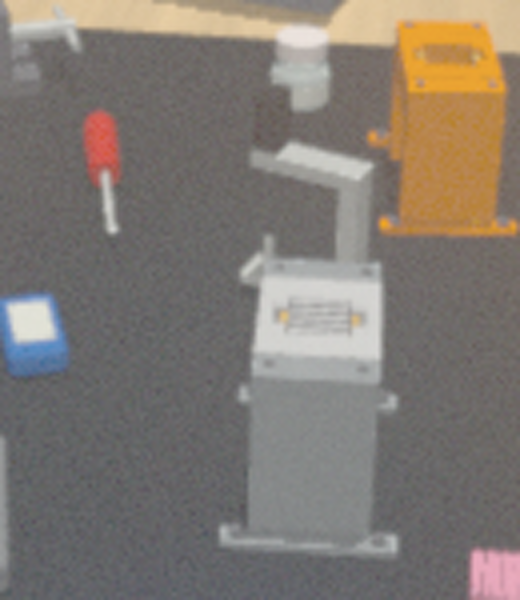

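```bash
cat > h.py <<'E'
import numpy as np, cv2
def cloud(f):
    d=f["range_z"].astype(float); v,u=np.mgrid[:d.shape[0],:d.shape[1]]
    P=np.stack([(u-f["cx"])/f["fx"]*d,(v-f["cy"])/f["fy"]*d,d],-1)-f["t"]
    W=P@f["R"]; W[d<=0]=np.nan; return W
def ray(f,u,v,z):
    r=f["R"].T@np.array([(u-f["cx"])/f["fx"],(v-f["cy"])/f["fy"],1.]); c=-f["R"].T@f["t"]
    return c+r*(z-c[2])/r[2]
def proj(f,X):
    p=f["R"]@np.asarray(X)+f["t"]; return p[0]/p[2]*f["fx"]+f["cx"],p[1]/p[2]*f["fy"]+f["cy"]
E
python3 - <<'E'
from h import *
for n in ["top","side"]:
    f=dict(np.load(f"a_{n}.npz")); W=cloud(f); im=f["image"].astype(int)
    print(n)
    if n=="top": rois={"nest":(180,255,185,255),"hook":(190,245,283,320)}
    else: rois={"nest":(220,305,270,325),"hook":(175,235,280,318)}
    for k,(a,b,c,d) in rois.items():
        w=W[a:b,c:d]; z=w[...,2]; h,e=np.histogram(z[np.isfinite(z)],np.arange(-.02,.2,.01)); print(k,dict(zip(np.round(e,2).tolist(),h.tolist())))
        for lo,hi in ([(.105,.123)] if k=="nest" else [(.14,.165),(.1,.115),(.02,.05)]):
            m=((z>lo)&(z<hi)).astype(np.uint8)
            P=w[m>0]
            if len(P)<5: continue
            r=cv2.minAreaRect((P[:,:2]*1000).astype(np.float32)); print(k,lo,len(P),np.round(P.mean(0),4),np.round(np.median(P[:,2]),4),r)
E
```

```text
top
nest {-0.02: 0, -0.01: 341, 0.0: 2997, 0.01: 163, 0.02: 8, 0.03: 6, 0.04: 4, 0.05: 13, 0.06: 16, 0.07: 8, 0.08: 19, 0.09: 28, 0.1: 97, 0.11: 1511, 0.12: 20, 0.13: 0, 0.14: 0, 0.15: 0, 0.16: 0, 0.17: 0, 0.18: 0}
nest 0.105 1608 [0.5426 0.119  0.1142] 0.1142 ((542.9321899414062, 119.61412048339844), (70.3101806640625, 124.72499084472656), 1.6512917280197144)
hook {-0.02: 0, -0.01: 165, 0.0: 1399, 0.01: 55, 0.02: 3, 0.03: 2, 0.04: 6, 0.05: 2, 0.06: 3, 0.07: 4, 0.08: 3, 0.09: 5, 0.1: 239, 0.11: 45, 0.12: 4, 0.13: 4, 0.14: 27, 0.15: 57, 0.16: 0, 0.17: 0, 0.18: 0}
hook 0.14 84 [ 0.5892 -0.096   0.1508] 0.1512 ((589.5838623046875, -96.29620361328125), (19.8815975189209, 20.088119506835938), 70.27589416503906)
hook 0.1 282 [ 0.5546 -0.0821  0.1074] 0.1075 ((561.122802734375, -84.86492156982422), (23.776958465576172, 78.6982650756836), 68.60029602050781)
hook 0.02 11 [ 0.5321 -0.0713  0.0383] 0.0405 ((558.0870361328125, -71.97843170166016), (19.456501007080078, 73.83490753173828), 89.14989471435547)
side
nest {-0.02: 0, -0.01: 444, 0.0: 2069, 0.01: 133, 0.02: 111, 0.03: 130, 0.04: 132, 0.
[... 235 characters left out ...]
777344, 127.7889175415039), 2.2594125270843506)
hook {-0.02: 0, -0.01: 356, 0.0: 956, 0.01: 39, 0.02: 50, 0.03: 64, 0.04: 45, 0.05: 24, 0.06: 26, 0.07: 25, 0.08: 27, 0.09: 76, 0.1: 161, 0.11: 306, 0.12: 34, 0.13: 32, 0.14: 46, 0.15: 5, 0.16: 0, 0.17: 0, 0.18: 0}
hook 0.14 51 [ 0.589  -0.0897  0.1465] 0.1474 ((588.5379638671875, -91.8091049194336), (22.28036117553711, 21.352895736694336), 65.42899322509766)
hook 0.1 451 [0.5511 0.0205 0.1096] 0.1114 ((550.4899291992188, 1.732086181640625), (76.80813598632812, 205.75747680664062), 6.973574161529541)
hook 0.02 159 [ 0.5705 -0.2684  0.0346] 0.0341 ((552.205810546875, -216.3472442626953), (93.58462524414062, 327.6810607910156), 3.902663230895996)
```

Run:
```python
from h import *
from plant import robot
f=dict(np.load("a_top.npz"))
im=f["image"]; W=cloud(f)
for (u,v) in [(90,150),(355,147),(360,298),(92,310),(188,190),(262,188),(262,262),(190,268)]:
    print((u,v),np.round(ray(f,170+u/5-.4,180+v/5-.4,.114),4))
hsv=cv2.cvtColor(im,cv2.COLOR_RGB2HSV)
m=((hsv[...,1]>60)&(hsv[...,0]>8)&(hsv[...,0]<35)); m[:180]=0;m[255:]=0;m[:,:185]=0;m[:,255:]=0
n,l,s,c=cv2.connectedComponentsWithStats(m.astype(np.uint8))
for i in range(1,n): print(s[i],c[i],np.round(ray(f,*c[i],.114),4))
f2=dict(np.load("a_side.npz")); hsv=cv2.cvtColor(f2["image"],cv2.COLOR_RGB2HSV)
m=((hsv[...,1]>60)&(hsv[...,0]>8)&(hsv[...,0]<35)); m[:230]=0;m[255:]=0;m[:,:275]=0;m[:,325:]=0
n,l,s,c=cv2.connectedComponentsWithStats(m.astype(np.uint8))
for i in range(1,n): print("side",s[i],c[i],np.round(ray(f2,*c[i],.114),4))
# IK checks
hx,hy=.5894,-.0961; yaw=np.deg2rad(-20.6)
for p,y in [((hx,hy,.124),yaw),((hx,hy,.26),yaw),((.38,.115,.2),.03),((.543,.119,.17),.03),((.543,.119,.24),.03)]:
  for k in (0,np.pi):
    q=robot.inverse_kinematics(list(p),[np.pi,0,y+k]); print(p,k,None if q is None else np.round(q,2))
```

```text
(90, 150) [0.5797 0.1813 0.114 ]
(355, 147) [0.5783 0.0586 0.114 ]
(360, 298) [0.5084 0.0575 0.114 ]
(92, 310) [0.5057 0.1808 0.114 ]
(188, 190) [0.5601 0.1361 0.114 ]
(262, 188) [0.5602 0.1019 0.114 ]
(262, 262) [0.526  0.1024 0.114 ]
(190, 268) [0.524  0.1356 0.114 ]
[211 216   7   2  13] [213.76923077 216.53846154] [0.5622 0.1209 0.114 ]
[212 233   6   3  18] [214.5 234. ] [0.5218 0.1197 0.114 ]
side [290 238   2   3   6] [290.5 239. ] [0.5619 0.1274 0.114 ]
side [308 239   2   3   6] [308.5 240. ] [0.521  0.1263 0.114 ]
(0.5894, -0.0961, 0.124) 0 [ 0.44  0.51 -0.47  1.82  0.29  0.88 -0.53]
(0.5894, -0.0961, 0.124) 3.141592653589793 [ 0.87  0.8  -1.18  1.79  0.82  1.14  2.19]
(0.5894, -0.0961, 0.26) 0 [ 0.47  0.37 -0.5   1.68  0.19  1.14 -0.44]
(0.5894, -0.0961, 0.26) 3.141592653589793 [ 0.89  0.59 -1.17  1.66  0.57  1.28  2.38]
(0.38, 0.115, 0.2) 0 [ 0.52  0.16 -0.99  2.16  0.17  0.91 -0.53]
(0.38, 0.115, 0.2) 3.141592653589793 [ 0.67  0.21 -1.17  2.15  0.24  0.92  2.54]
(0.543, 0.119, 0.17) 0 [ 0.27  0.45 -0.74  1.87  0.37  0.96 -0.59]
(0.543, 0.119, 0.17) 3.141592653589793 [ 0.54  0.64 -1.18  1.85  0.67  1.11  2.29]
(0.543, 0.119, 0.24) 0 [ 0.32  0.38 -0.78  1.79  0.3   1.1  -0.54]
(0.543, 0.119, 0.24) 3.141592653589793 [ 0.56  0.53 -1.17  1.78  0.53  1.19  2.4 ]
```

Run:
```python
from h import *
from plant import robot
yaw=np.deg2rad(-20.6)
robot.goto([.5894,-.0961,.30],[np.pi,0,yaw])
s=robot.sense(); print(s["t"],s["tcp_pos"],s["wrist_force"])
f=robot.grab_frame("wrist"); np.savez("c_wrist.npz",**f); cv2.imwrite("pics/c_wrist.png",f["image"][:,:,::-1])
f=dict(np.load("c_wrist.npz"));W=cloud(f);z=W[...,2]
m=(z>.142)&(z<.16); P=W[m]; 
P=P[np.hypot(P[:,0]-.589,P[:,1]+.096)<.03]; print(len(P),P.mean(0),cv2.minAreaRect((P[:,:2]*1000).astype(np.float32)))
m=(z>.102)&(z<.112); P=W[m]; P=P[np.hypot(P[:,0]-.56,P[:,1]+.085)<.08]; print(len(P),P.mean(0),cv2.minAreaRect((P[:,:2]*1000).astype(np.float32)))
```

```text
2.2917 [ 0.58918615 -0.09799834  0.29965442] [ 0.26612146 -0.08739984 -0.61838109]
414 [ 0.58936944 -0.09350979  0.15066526] ((589.0988159179688, -94.3094482421875), (20.008146286010742, 19.243244171142578), 69.06122589111328)
1145 [ 0.55400585 -0.07931758  0.10719803] ((560.80712890625, -83.1889877319336), (23.7690372467041, 79.56092834472656), 68.4946060180664)
```

View pics/c_wrist.png

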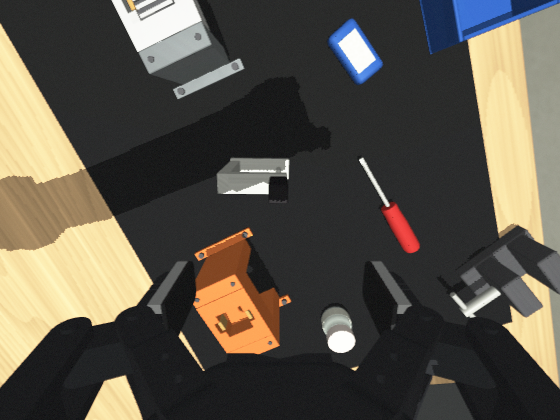

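Run:
```python
from h import *
from plant import robot
yaw=np.deg2rad(-21)
robot.move_straight([.5893,-.0953,.1245],vel=.12,attitude=[np.pi,0,yaw])
s=robot.sense(); print(s["t"],s["tcp_pos"],s["tcp_rot"],s["wrist_force"])
robot.grip(0.0,110)
s=robot.sense(); print(s["t"],s["tcp_pos"],s["wrist_force"],s["torque"],s["opening"])
robot.move_straight([.5893,-.0953,.1245+.05],vel=.1)
s=robot.sense(); print(s["t"],s["tcp_pos"],s["tcp_rot"],s["wrist_force"],s["torque"],s["opening"])
for i in range(3):
    robot.sleep(.05); print(robot.sense()["wrist_force"])
f=robot.grab_frame("side"); np.savez("d_side.npz",**f); cv2.imwrite("pics/d_side.png",cv2.resize(f["image"][140:290,200:400,::-1],None,fx=4,fy=4))
```

```text
3.9583 [ 0.58983649 -0.09529785  0.12527333] [-3.14130174e+00 -1.48266252e-03 -3.66489110e-01] [0.51962437 0.22873834 0.67162072]
4.575 [ 0.58958136 -0.09527629  0.12479169] [-0.53952246 -0.23165702  2.21620288] [0.0434855  0.01588931 0.00463247] 0.2194937399700438
5.225 [ 0.58877578 -0.09541642  0.17404059] [ 3.14114413e+00  9.31855996e-04 -3.66589530e-01] [-0.45782069 -0.14295554 -2.47527407] [-0.06351763 -0.07377258 -0.00094939] 0.21965641024179675
[ 0.47985347  0.12637326 -2.91324271]
[ 0.15414077  0.81117036 -3.44388511]
[-0.20603084 -0.35077931 -2.09680693]
```

View pics/d_side.png

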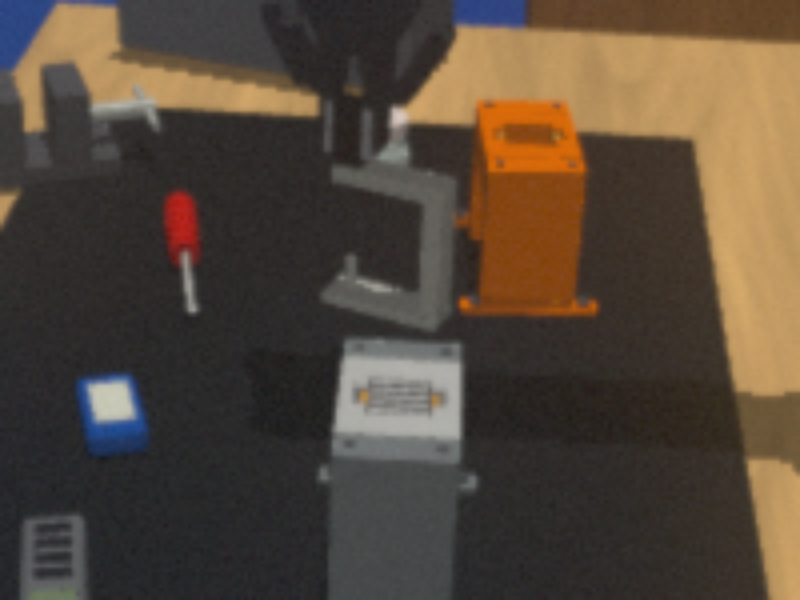

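Run:
```python
from h import *
from plant import robot
A=[np.pi,0,np.deg2rad(1.5)]
robot.move_straight([.452,-.04,.1745],vel=.2,attitude=A)
robot.move_straight([.462,.118,.1545],vel=.2,attitude=A)
robot.sleep(.2)
s=robot.sense(); print(s["t"],s["tcp_pos"],s["tcp_rot"],s["wrist_force"])
for n in ["wrist","top","side"]:
    f=robot.grab_frame(n); np.savez(f"e_{n}.npz",**f); cv2.imwrite(f"pics/e_{n}.png",f["image"][:,:,::-1])
    f=dict(np.load(f"e_{n}.npz"));W=cloud(f);z=W[...,2]
    P=W[(z>.108)&(z<.12)]; P=P[(abs(P[:,0]-.543)<.05)&(abs(P[:,1]-.12)<.075)]
    print(n,len(P),P.mean(0),cv2.minAreaRect((P[:,:2]*1000).astype(np.float32)))
```

```text
7.4667 [0.46218502 0.11673624 0.15452123] [ 3.14101302e+00 -5.22706065e-05  2.39014026e-02] [-0.16424612 -0.9141067  -1.0857322 ]
wrist 18376 [0.54181355 0.13216704 0.11408906] ((541.9051513671875, 121.11534118652344), (71.19144439697266, 124.0673828125), 1.6945221424102783)
top 1203 [0.54869811 0.1109083  0.11435085] ((542.8944091796875, 119.25968933105469), (70.03169250488281, 123.91064453125), 1.6102676391601562)
side 935 [0.54184587 0.12773371 0.11199773] ((542.9567260742188, 122.45761108398438), (68.88343048095703, 128.44869995117188), 2.2691004276275635)
```

View pics/e_wrist.png

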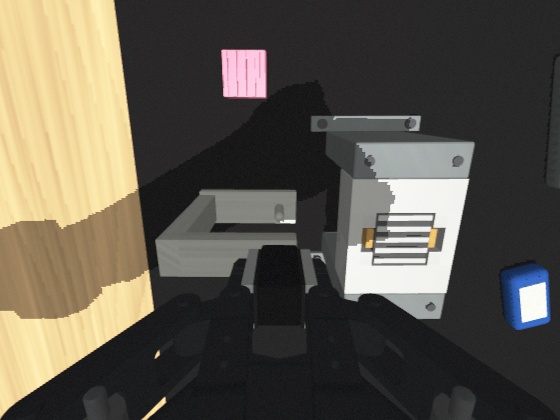

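View pics/e_side.png

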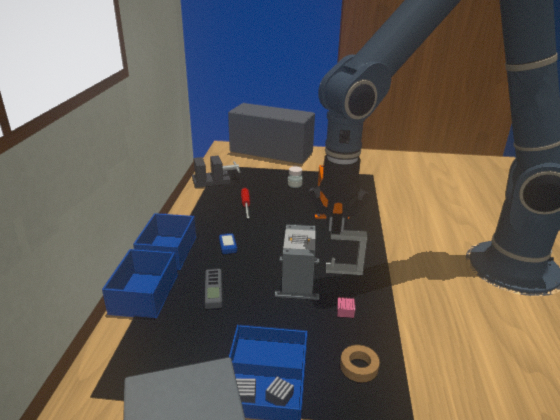

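Run:
```python
from h import *
f=dict(np.load("e_wrist.npz"));W=cloud(f)
for n,c in [("w",[(377,213),(435,213),(428,265),(373,265)])]:
    P=np.array([ray(f,*p,.114) for p in c]); print(P.round(4),P.mean(0))
P=W[200:225,270:292]; print(np.round(ray(f,279,210,.067),4))
a=f["image"][180:290,150:460,::-1]; cv2.imwrite("pics/e_z.png",cv2.resize((255*(a/255)**.6).astype(np.uint8),(775,275),interpolation=cv2.INTER_CUBIC))
for r in range(204,226,3): print(r,W[r,279].round(4))
```

```text
[[0.5237 0.1386 0.114 ]
 [0.5601 0.1395 0.114 ]
 [0.5624 0.1028 0.114 ]
 [0.5257 0.102  0.114 ]] [0.5430015  0.12070812 0.114     ]
[0.4626 0.1235 0.067 ]
204 [0.4627 0.1212 0.0436]
207 [0.4627 0.1208 0.0509]
210 [0.4626 0.1208 0.0589]
213 [0.4626 0.1206 0.0659]
216 [0.4627 0.118  0.066 ]
219 [0.4628 0.1157 0.0666]
222 [0.4631 0.1034 0.041 ]
225 [0.4635 0.0861 0.0041]
```

View pics/e_z.png

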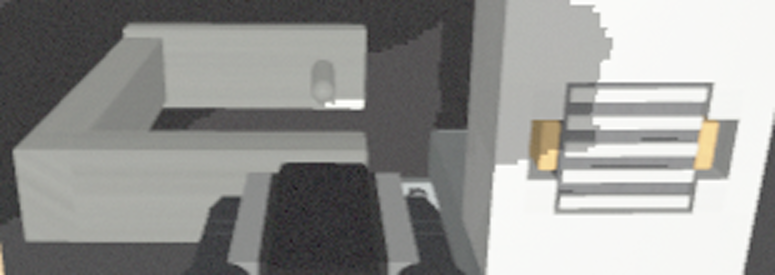

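```bash
cat > pr.py <<'E'
from h import *
from plant import robot
C=np.array([.5426,.1200]); A=[np.pi,0,np.deg2rad(1.5)]
def probe(x,y,top=.1705,low=.1627,N=3.0):
    robot.move_straight([x,y,low],vel=.04)
    c=robot.move_straight([x,y,top],vel=.02,contact_N=N)
    s=robot.sense(); p=s["tcp_pos"]; w=s["wrist_force"]
    print(round(s["t"],2),c,"cmd",round((x-C[0])*1e3,1),round((y-C[1])*1e3,1),"act",((p[:2]-C)*1e3).round(1),"z",round(p[2]*1e3,2),w.round(1),flush=True)
    return c,p
E
python3 - <<'E'
from pr import *
robot.move_straight([.462,.1200,.1545],vel=.1,attitude=A)
c=robot.move_straight([C[0],C[1],.1545],vel=.08,contact_N=6); s=robot.sense(); print(c,s["t"],s["tcp_pos"],s["wrist_force"])
if not c:
    probe(*C)
    robot.move_straight([C[0],C[1],.1627],vel=.04)
    print(robot.sense()["tcp_pos"])
E
```

```text
False 9.025 [0.54200492 0.12003708 0.15443612] [-0.11941052 -0.38067939 -2.48211036]
9.68 True cmd 0.0 0.0 act [-1.  -0.6] z 165.58 [-0.8  0.1 -1.8]
[0.54231814 0.11987355 0.16212774]
```

Run:
```python
from pr import *
hit=False
for k in [0,1,2,3,4,5,6,7]:
    a=np.deg2rad(45*k); x,y=C+.009*np.array([np.cos(a),np.sin(a)])
    c,p=probe(x,y)
    if not c or p[2]>.1675: hit=True;break
    robot.move_straight([x,y,.1627],vel=.05)
print(hit)
```

```text
10.61 True cmd 9.0 0.0 act [ 7.9 -0.5] z 165.56 [ 0.5 -0.2 -2.8]
11.48 True cmd 6.4 6.4 act [5.5 5.7] z 165.57 [-0.2 -0.1 -2.4]
12.36 True cmd 0.0 9.0 act [-0.9  8.4] z 165.62 [ 0.5 -0.1 -2.4]
13.23 True cmd -6.4 6.4 act [-7.2  5.8] z 165.63 [-0.7 -0.4 -2.9]
14.11 True cmd -9.0 0.0 act [-10.   -0.4] z 165.66 [ 0.5 -0.1 -2.6]
14.98 True cmd -6.4 -6.4 act [-7.4 -6.8] z 165.6 [ 0.2 -0.1 -2.3]
15.88 True cmd 0.0 -9.0 act [-0.4 -9.1] z 166.93 [ 0.9  1.7 -2.7]
17.0 False cmd 6.4 -6.4 act [ 6.4 -6.4] z 170.68 [ 0.4 -0.4 -2.1]
True
```

Run:
```python
from pr import *
z=.1695
def at(): return (robot.sense()["tcp_pos"][:2]-C)*1e3
c=robot.move_straight([C[0]+.0042,C[1]-.0077,z],vel=.015,contact_N=2.5); print(c,at())
b=np.array([4.2,-7.7])
d={}
for u in ([1,0],[-1,0],[0,1],[0,-1]):
    u=np.array(u); t=(b+5*u)/1e3+C
    c=robot.move_straight([*t,z],vel=.012,contact_N=2.5); s=robot.sense(); print(u,c,at().round(2),s["wrist_force"].round(1))
    d[tuple(u)]=at()
    t=b/1e3+C; robot.move_straight([*t,z],vel=.03)
    if u[0]==-1:
        b=np.array([(d[(1,0)][0]+d[(-1,0)][0])/2,b[1]]); robot.move_straight([*(b/1e3+C),z],vel=.03)
b[1]=(d[(0,1)][1]+d[(0,-1)][1])/2
robot.move_straight([*(b/1e3+C),z],vel=.03); print(b,np.hypot(*b),at(),robot.sense()["t"],robot.sense()["wrist_force"])
```

```text
False [ 4.02721427 -7.83676617]
[1 0] False [ 8.71 -7.67] [-1.2  0.8 -2. ]
[-1  0] True [ 1.03 -7.82] [ 1.8 -0.8 -2.1]
[0 1] False [ 4.85 -3.34] [-0.6 -3.  -1.7]
[ 0 -1] True [  4.51 -11.23] [ 0.6  0.3 -2.9]
[ 4.87015049 -7.28358689] 8.761792270985463 [ 4.75740109 -7.43503257] 21.0 [ 0.48164217  0.36129379 -2.29034641]
```

Run:
```python
from pr import *
x,y=C+np.array([.00487,-.00728])
c=robot.move_straight([x,y,.1800],vel=.015,contact_N=3.5); s=robot.sense()
print(c,s["t"],s["tcp_pos"],s["wrist_force"],s["torque"])
```

```text
True 21.625 [0.54680483 0.1121771  0.17818389] [ 0.44032064 -0.05062319 -3.96997782] [ 0.02376301 -0.1023709  -0.04331704]
```

Run:
```python
from pr import *
x,y=C+np.array([.00487,-.00728])
for z in (.1800,.1825,.1850,.1865):
    c=robot.move_straight([x,y,z],vel=.01,contact_N=25); s=robot.sense()
    print(c,s["t"],(s["tcp_pos"]*1e3).round(2),s["wrist_force"].round(1),s["torque"].round(2),s["opening"])
for n in ["wrist","top","side"]:
    f=robot.grab_frame(n); np.savez(f"g_{n}.npz",**f); cv2.imwrite(f"pics/g_{n}.png",f["image"][:,:,::-1])
```

```text
False 22.0583 [546.95 112.31 179.34] [ 0.9 -0.5 -5.7] [-0.14 -0.11  0.03] 0.21954215601889174
False 22.4583 [546.95 112.23 181.99] [-1.1 -1.6 -9.6] [-0.36  0.    0.02] 0.21693303914073528
False 22.8583 [547.29 112.42 185.08] [-0.6 -2.9 -8. ] [-0.62  0.15  0.03] 0.2221751235517129
False 23.1583 [547.36 112.43 186.55] [-1.8 -3.1 -9. ] [-0.78  0.23  0.  ] 0.21801582008656528
```

View pics/g_wrist.png

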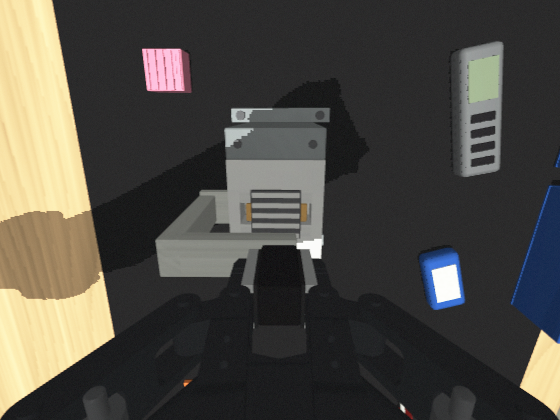

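Run:
```python
from h import *
for n in ["top","wrist","side"]:
    f=dict(np.load(f"g_{n}.npz"));W=cloud(f)
    P=W.reshape(-1,3); P=P[(abs(P[:,0]-.543)<.014)&(abs(P[:,1]-.120)<.014)]; z=P[:,2]
    print(n,len(z)); h,e=np.histogram(z,np.arange(.1,.22,.002)); print({round(float(a),3):int(b) for a,b in zip(e,h) if b})
a=f["image"][200:300,250:370,::-1]; cv2.imwrite("pics/g_sz.png",cv2.resize(a,None,fx=6,fy=6,interpolation=cv2.INTER_CUBIC))
```

```text
top 279
{}
wrist 15379
{0.118: 242, 0.12: 811, 0.122: 245, 0.124: 1, 0.156: 8, 0.158: 48, 0.16: 66, 0.162: 57, 0.164: 64, 0.166: 92, 0.168: 270, 0.17: 66, 0.172: 57, 0.174: 51, 0.176: 61, 0.178: 71, 0.18: 80, 0.182: 88, 0.184: 93, 0.186: 114, 0.188: 109, 0.19: 107, 0.192: 121, 0.194: 121, 0.196: 127, 0.198: 119, 0.2: 136, 0.202: 143, 0.204: 146, 0.206: 144, 0.208: 148, 0.21: 246, 0.212: 1500, 0.214: 121, 0.216: 47}
side 817
{0.116: 17, 0.118: 47, 0.12: 25, 0.122: 3, 0.154: 3, 0.156: 12, 0.158: 9, 0.16: 12, 0.162: 6, 0.164: 13, 0.166: 23, 0.168: 9, 0.17: 7, 0.172: 8, 0.174: 9, 0.176: 7, 0.178: 7, 0.18: 12, 0.182: 9, 0.184: 12, 0.186: 9, 0.188: 11, 0.19: 8, 0.192: 11, 0.194: 14, 0.196: 8, 0.198: 10, 0.2: 9, 0.202: 9, 0.204: 12, 0.206: 6, 0.208: 14, 0.21: 33, 0.212: 5, 0.214: 2, 0.216: 1}
```

View pics/g_sz.png

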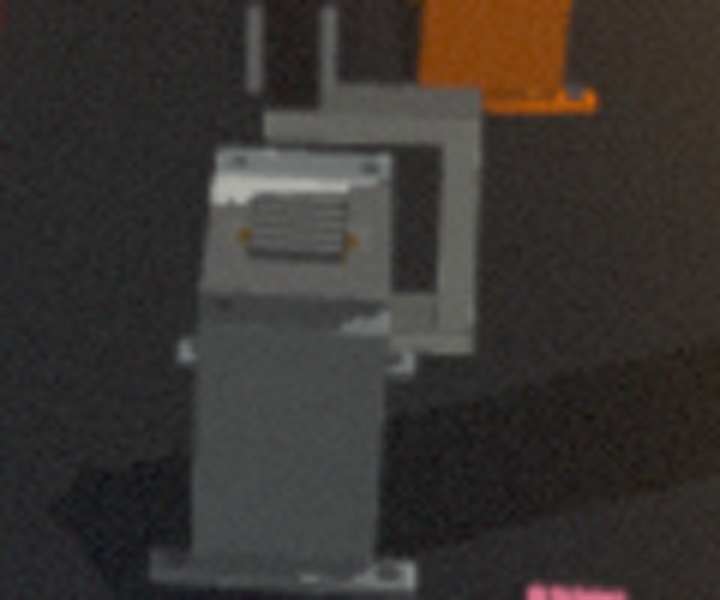

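Run:
```python
from h import *
f=dict(np.load("g_wrist.npz"));W=cloud(f)
def fit(P):
    A=np.c_[P[:,:2]-[.5426,.120],np.ones(len(P))]; c=np.linalg.lstsq(A,P[:,2],rcond=None)[0]; return c, (P[:,2]-A@c).std()
P=W.reshape(-1,3)
M=P[(abs(P[:,0]-.5426)<.0165)&(P[:,1]>.112)&(P[:,1]<.136)&(P[:,2]<.128)&(P[:,2]>.11)]; print("module",len(M),M.mean(0),fit(M))
N=P[(abs(P[:,0]-.5426)<.034)&(P[:,1]>.145)&(P[:,1]<.18)&(P[:,2]<.128)&(P[:,2]>.11)]; print("nest",len(N),N.mean(0),fit(N))
# arm top
a=f["image"][190:290,150:340,::-1]; cv2.imwrite("pics/g_wz.png",cv2.resize((255*(a/255)**.6).astype(np.uint8),None,fx=4,fy=4,interpolation=cv2.INTER_CUBIC))
K=P[(P[:,0]>.485)&(P[:,0]<.535)&(abs(P[:,1]-.1125)<.012)&(P[:,2]>.15)&(P[:,2]<.178)];print("arm top",len(K),np.median(K[:,2]),fit(K),"expected",.1866-.1245+.003+.104)
```

```text
module 1436 [0.54250828 0.12419109 0.12093162] (array([ 0.0029966 , -0.09120703,  0.12131415]), np.float64(0.0009465562878430512))
nest 4790 [0.54226343 0.16291792 0.11437238] (array([0.00118486, 0.00289741, 0.11424843]), np.float64(0.0006813075628026615))
arm top 3270 0.17029597308827993 (array([ 0.00722475, -0.22388721,  0.16844898]), np.float64(0.002962037561616547)) expected 0.16909999999999997
```

View pics/g_wz.png

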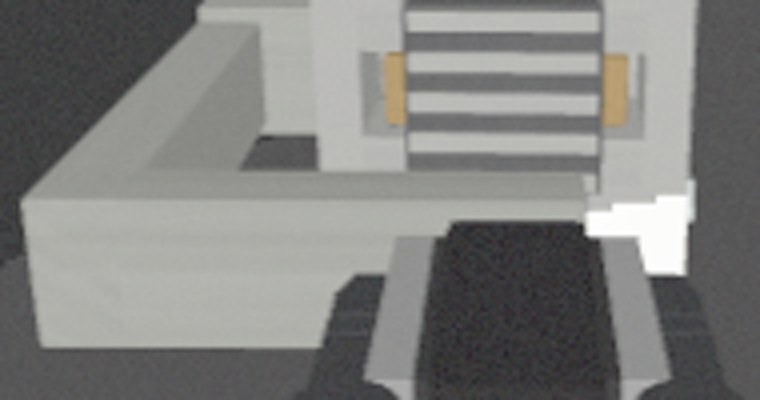

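Run:
```python
from pr import *
x,y=C+np.array([.00447,-.00828])
def st(c=None):
    s=robot.sense(); print(c,s["t"],(s["tcp_pos"]*1e3).round(2),s["wrist_force"].round(1),s["torque"].round(2))
c=robot.move_straight([x,y,.1868],vel=.01,contact_N=15); st(c)
for z in (.1880,.1892):
    c=robot.move_straight([x,y,z],vel=.01,contact_N=20); st(c)
robot.sleep(.2); st()
f=robot.grab_frame("wrist"); np.savez("i_wrist.npz",**f); cv2.imwrite("pics/i_wrist.png",f["image"][:,:,::-1])
W=cloud(f)
P=W.reshape(-1,3)
def fit(P):
    A=np.c_[P[:,:2]-[.5426,.120],np.ones(len(P))]; c=np.linalg.lstsq(A,P[:,2],rcond=None)[0]; return c, (P[:,2]-A@c).std()
M=P[(abs(P[:,0]-.5426)<.0165)&(P[:,1]>.112)&(P[:,1]<.136)&(P[:,2]<.130)&(P[:,2]>.11)]; print("module",len(M),M.mean(0),fit(M))
N=P[(abs(P[:,0]-.5426)<.034)&(P[:,1]>.145)&(P[:,1]<.18)&(P[:,2]<.128)&(P[:,2]>.11)]; print("nest",len(N),fit(N))
```

```text
False 23.5667 [547.26 112.18 186.86] [ -0.5  -0.7 -10.4] [-0.36 -0.12  0.02]
False 23.8333 [547.14 112.1  188.13] [-0.5 -1.2 -9.5] [-0.16 -0.03 -0.01]
False 24.1 [547.1  112.03 189.35] [-0.2 -0.9 -9.3] [-0.03 -0.03 -0.02]
None 24.3 [547.12 111.97 189.31] [-0.2  0.4 -9.2] [-0.01 -0.01  0.02]
module 1457 [0.54267629 0.12413349 0.12351267] (array([ 0.00244079, -0.10631421,  0.12395193]), np.float64(0.0009561981742827191))
nest 4690 (array([-5.09248192e-05,  2.64550316e-03,  1.14244811e-01]), np.float64(0.0007024304571288298))
```

Run:
```python
from h import *
def fit(P):
    A=np.c_[P[:,:2]-[.5426,.120],np.ones(len(P))]; c=np.linalg.lstsq(A,P[:,2],rcond=None)[0]; return c.round(4), (P[:,2]-A@c).std()
for n in ("e","i"):
    f=dict(np.load(n+"_wrist.npz"));P=cloud(f).reshape(-1,3)
    M=P[(abs(P[:,0]-.5426)<.0165)&(P[:,1]>.112)&(P[:,1]<.136)&(P[:,2]<.13)&(P[:,2]>.105)]; print(n,fit(M))
    for y in np.arange(.106,.138,.002):
        K=P[(abs(P[:,0]-.5426)<.014)&(abs(P[:,1]-y)<.001)&(P[:,2]<.135)&(P[:,2]>.105)]
        print(round(y,3),len(K),np.median(K[:,2]).round(4) if len(K) else None,end=" | ")
    print()
```

```text
e (array([-0.0012, -0.0092,  0.1137]), np.float64(0.0009579220621650038))
0.106 122 0.1143 | 0.108 157 0.1133 | 0.11 108 0.1128 | 0.112 76 0.1142 | 0.114 129 0.1143 | 0.116 149 0.1131 | 0.118 88 0.113 | 0.12 109 0.1144 | 0.122 163 0.1141 | 0.124 129 0.1129 | 0.126 84 0.1133 | 0.128 127 0.1144 | 0.13 165 0.1139 | 0.132 133 0.1128 | 0.134 86 0.1138 | 0.136 135 0.1145 | 0.138 165 0.1134 | 
i (array([ 0.0024, -0.1063,  0.124 ]), np.float64(0.0009561981742827191))
0.106 0 None | 0.108 19 0.1249 | 0.11 113 0.1242 | 0.112 88 0.1239 | 0.114 82 0.1251 | 0.116 131 0.1249 | 0.118 105 0.1233 | 0.12 81 0.1236 | 0.122 98 0.1245 | 0.124 138 0.1239 | 0.126 103 0.1224 | 0.128 82 0.123 | 0.13 103 0.124 | 0.132 136 0.1226 | 0.134 101 0.1221 | 0.136 86 0.123 | 0.138 125 0.123 |
```

Run:
```python
from pr import *
def st(c=None):
    s=robot.sense(); print(c,s["t"],(s["tcp_pos"]*1e3).round(2),s["wrist_force"].round(1),s["torque"].round(2))
x,y=C+np.array([.00447,-.00778])
st(robot.move_straight([x,y,.1720],vel=.03,contact_N=18))
st(robot.move_straight([x,y,.1545],vel=.04,contact_N=8))
c=robot.move_straight([.460,.116,.1545],vel=.07,contact_N=8); st(c)
for n in ["wrist"]:
    f=robot.grab_frame(n); np.savez(f"j_{n}.npz",**f); cv2.imwrite(f"pics/j_{n}.png",f["image"][:,:,::-1])
def fit(P):
    A=np.c_[P[:,:2]-[.5426,.120],np.ones(len(P))]; c=np.linalg.lstsq(A,P[:,2],rcond=None)[0]; return c.round(4), (P[:,2]-A@c).std()
P=cloud(f).reshape(-1,3)
M=P[(abs(P[:,0]-.5426)<.0165)&(P[:,1]>.106)&(P[:,1]<.134)&(P[:,2]<.135)&(P[:,2]>.105)]; print(fit(M))
```

```text
False 25.075 [547.22 112.3  172.08] [ 0.6  0.6 -2.1] [ 0.02 -0.12 -0.01]
False 25.6583 [547.02 112.31 154.29] [-0.3 -1.2 -3.3] [-0.02 -0.1   0.06]
False 27.05 [460.49 116.03 154.53] [-0.8 -0.6 -2.6] [ 0.04 -0.16 -0.05]
(array([ 0.0015, -0.0668,  0.1234]), np.float64(0.0009645251897053419))
```

View pics/j_wrist.png

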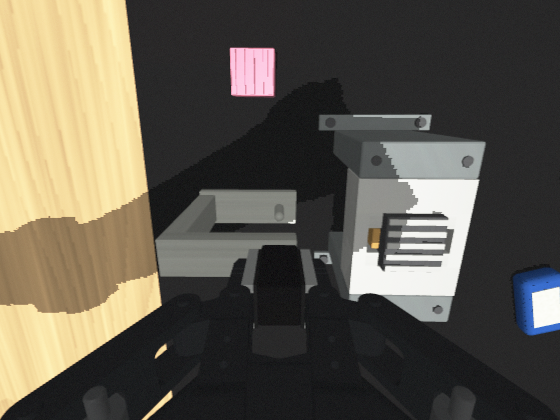

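The wrist view shows the hook clear of the nest (pin at 280,212) and the module standing raised at (418,243). It measures about 9.7 mm proud. Next I place the hook.

Run:
```python
from pr import *
def st(c=None):
    s=robot.sense(); print(c,s["t"],(s["tcp_pos"]*1e3).round(2),s["wrist_force"].round(1),s["torque"].round(2),s["opening"])
B=[np.pi,0,np.deg2rad(-10)]
robot.move_straight([.452,-.06,.1645],vel=.15,attitude=B)
robot.move_straight([.57,-.08,.1545],vel=.12,attitude=B); st()
robot.move_straight([.57,-.08,.1300],vel=.06); robot.sleep(.15)
c=robot.move_straight([.57,-.08,.1225],vel=.015,contact_N=3); st(c)
f=robot.grab_frame("side"); np.savez("k_side.npz",**f); cv2.imwrite("pics/k_side.png",cv2.resize(f["image"][140:290,200:400,::-1],None,fx=4,fy=4))
```

```text
None 29.575 [569.29 -79.83 154.4 ] [-0.4 -0.3 -3. ] [-0.   -0.05  0.02] 0.21680423770697266
True 30.6917 [570.19 -80.05 124.77] [0.6 0.1 5.7] [-0.04  0.09  0.01] 0.22084821446489944
```

View pics/k_side.png

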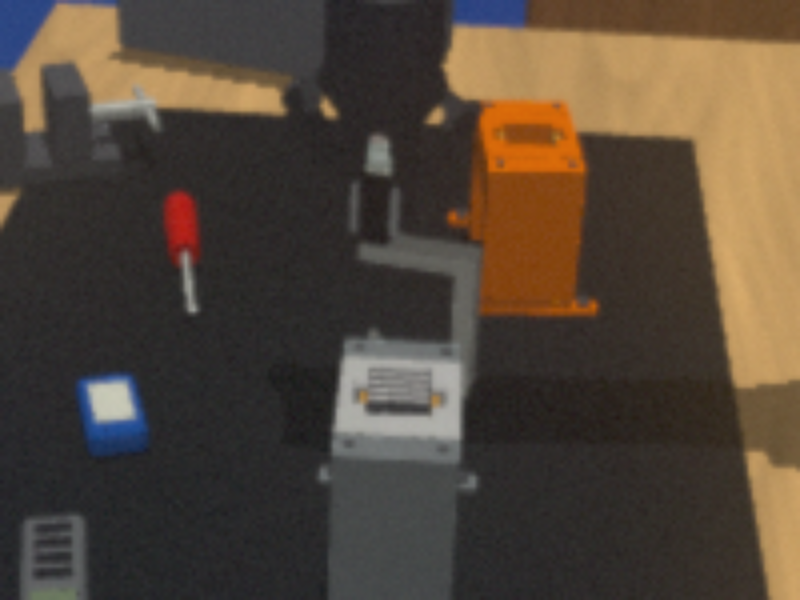

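Contact came at the expected height of 124.8 mm, so the hook is on the mat and level. I release and retreat.

Run:
```python
from pr import *
def st(c=None):
    s=robot.sense(); print(c,s["t"],(s["tcp_pos"]*1e3).round(2),s["wrist_force"].round(1),s["opening"])
robot.grip(1.0); st()
robot.move_straight([.57,-.08,.30],vel=.12); st()
robot.goto([.42,-.22,.33],[np.pi,0,np.deg2rad(-30)]); robot.sleep(.3); st()
for n in ["top","side"]:
    f=robot.grab_frame(n); np.savez(f"l_{n}.npz",**f); cv2.imwrite(f"pics/l_{n}.png",f["image"][:,:,::-1])
f=dict(np.load("l_top.npz")); P=cloud(f).reshape(-1,3)
for a,b in((.142,.16),(.1,.113)):
    K=P[(P[:,2]>a)&(P[:,2]<b)&(abs(P[:,0]-.55)<.06)&(abs(P[:,1]+.08)<.04)]; print(len(K),np.median(K[:,2]) if len(K) else 0,cv2.minAreaRect((K[:,:2]*1000).astype(np.float32)) if len(K) else 0)
for m in("a","l"):
    P=cloud(dict(np.load(m+"_top.npz"))).reshape(-1,3)
    M=P[(abs(P[:,0]-.5426)<.016)&(abs(P[:,1]-.1195)<.016)]; A=np.c_[M[:,:2]-[.5426,.1195],np.ones(len(M))]; print(m,len(M),np.median(M[:,2]),np.linalg.lstsq(A,M[:,2],rcond=None)[0].round(4))
```

```text
None 31.4 [569.15 -80.09 123.65] [-0.3 -0.7  0.2] 0.9952758821019899
None 33.0167 [569.57 -80.06 299.15] [-0.2 -0.2 -0.2] 1.0008415432485633
None 34.1583 [ 420.78 -219.15  329.65] [ 0.1 -0.9 -0.1] 1.0019500441682199
80 0.15102074690128986 ((570.8818969726562, -80.91236877441406), (20.006423950195312, 19.670534133911133), 81.579833984375)
275 0.10730758016630661 ((540.7708740234375, -75.61226654052734), (23.93873405456543, 78.35906219482422), 79.58707427978516)
a 193 0.11356722899335514 [0.0322 0.0253 0.1136]
l 197 0.1239359966437606 [ 0.0113 -0.0115  0.1236]
```

View pics/l_side.png

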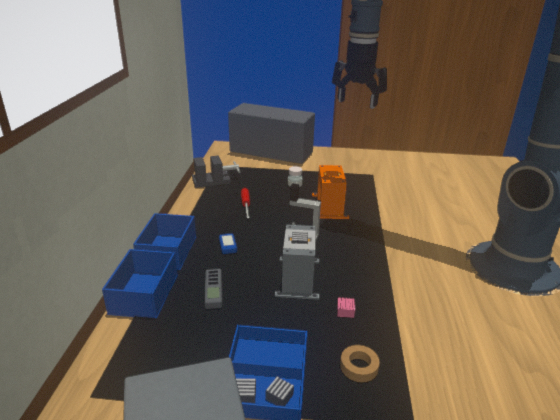

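View pics/l_top.png

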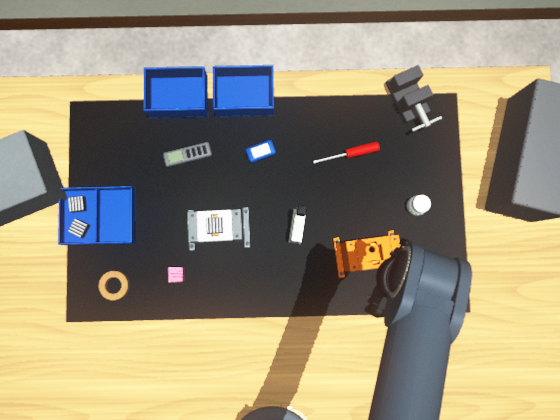

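The final top and side views show the module raised at (215,225), now 10.0 mm above its start. The hook stands upright at (299,222), with the handle top at 151 mm, and everything else looks unmoved. I'm handing in.

```bash
python3 -c "
from plant import robot
robot.close_job(); print('ok')"
```

```text
the job is handed in; nothing more can be done
ok
```

The module now stands about 10 mm proud of the nest, still in its recess. The hook is upright on the mat, about 10 cm clear of the nest. I handed the job in at about 34 s of the 72 s allowed; no verdict is reported.

- **Feeling for the hole:** I probed the underside at nine points with light, force-limited touches (about 3 N), and the last point entered the hole. I then centred the pin by touching the hole's sides, which put the hole 8.8 mm from the recess centre (9 mm stated).
- **Poking the module:** I pushed it up with about 7–8 N. Sideways force on the pin rose to about 3.5 N during the push, so I shifted the hook about 0.3 mm to relieve it. The gripper stayed clear of the module and nest throughout.
- **Module height:** The top camera shows a 10.0 mm rise and the wrist camera 9.7 mm.
- **Module tilt:** The wrist camera shows the module leaning about 3–4°, higher on the pushed side. The coarser top view disagrees and shows little net lean.
- **Hook and surroundings:** The hook's handle top is at 151 mm, as expected for it standing level. By eye, the other items look unmoved in the last top and side views; the arm partly hides the orange look-alike in the top view.

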